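Sort the picture-hanging bits

TASK

Sort the loose picture-hanging bits on the hallway table: put both chrome hooks into the open cardboard box, both cork bumpers into the white bowl, and lay the carpenter's pencil flat on the floor of the shallow aluminium tray. Leave the small glass jar and the steel tin standing where they are.

Things in the scene. Friction and masses are not known exactly. Their poses are not given: they have to be found in the camera images.
- hook_a_mid (a point): Chrome picture hook (two alike): a J of 3 mm strap, 18 mm wide, lying on its edge so the J is seen from above, 52 x 23 mm, 18 mm high. Point: half-way up (9 mm), midway between strap and lip. Own x runs along the strap: bend at +18 mm, plain end at -34 mm. Own y goes from strap to lip, outer faces at -11.5 and +11.5 mm, both there from x = -11 to +18 mm: grip across y. 35 g.
- bumper_a_mid (a point): A cork wall bumper, a plain round disc 30 mm in diameter and 16 mm high, lying flat; the two are alike. The point is its centre, 8 mm above its underside; own z is the disc's axis. 16 g.
- hook_b_mid (a point): Chrome picture hook (two alike): a J of 3 mm strap, 18 mm wide, lying on its edge so the J is seen from above, 52 x 23 mm, 18 mm high. Point: half-way up (9 mm), midway between strap and lip. Own x runs along the strap: bend at +18 mm, plain end at -34 mm. Own y goes from strap to lip, outer faces at -11.5 and +11.5 mm, both there from x = -11 to +18 mm: grip across y. 35 g.
- bumper_b_mid (a point): A cork wall bumper, a plain round disc 30 mm in diameter and 16 mm high, lying flat; the two are alike. The point is its centre, 8 mm above its underside; own z is the disc's axis. 16 g.
- pencil_mid (a point): A flat wooden carpenter's pencil, 115 mm long, 14 mm wide and 8 mm thick, lying flat. The point is its centre, 4 mm above its underside; own x runs along it to the tip (+x), own y across its 14 mm width. The tapered tip takes up the last 15 mm. 18 g.
- hookbox: Open cardboard box, fixed in place, 100 mm (own x) by 140 mm (own y), 40 mm high, walls and floor 4 mm thick. Origin at the centre of its underside, on the table.
- bowl: White ceramic bowl, fixed in place, rim 136 mm across, 50 mm high, its inner floor about 5 mm above the table and narrower than the rim. Origin at the centre of its underside, on the table.
- tray: Shallow aluminium tray, fixed in place, 64 mm (own x) by 150 mm (own y), 16 mm high, walls and floor 3 mm thick. Origin at the centre of its underside, on the table.
- jar: Small glass jar with a dark cap, 36 mm in diameter, 40 mm high, standing loose among the things; a bystander to be left alone. Origin at the centre of its underside.
- tin: Small plain steel tin, 34 mm in diameter, 45 mm high, standing loose among the things; a bystander to be left alone. Origin at the centre of its underside.

How it is judged:
By the outcome, as a careful person would: the job done as asked, in the order asked, and still so for the second after the job is handed in, with the robot touching nothing.
It also fails if it takes over 120 s, if anything falls off the work surface, if the arm or the gripper's body presses on something with over 40 N, if the wrist force passes 120 N, or if a joint passes its speed limit or range.

ROBOT

A 6-joint arm with a two-finger parallel gripper is mounted at the origin on the work surface. World frame = base frame: x ahead of the robot, y to its left, z up, the work surface at z = 0. Lengths are in m, angles in rad, forces in N, time in s.
With the tool pointing down it reaches from about 0.375 to 0.9 m from the base axis. Payload 3.1 kg.
Tool frame: the origin (TCP) lies midway between the tips of the shut fingers; the grasp point (between the pads) lies 19 mm behind it; x points along the fingers, z is the direction in which the jaws open and shut, and the axes are right-handed (so a half turn about x gives the same grasp; the last joint's range is limited). The gripper opens to 87 mm and grips with 3 to 60 N. Pads are 19 mm wide; open, the fingers measure 117 mm over their backs; the gripper's body (75 mm by 190 mm) begins 51 mm behind the grasp point.
Start: joints at [-1.442, 0.527, 1.433, -0, 1.181, -0.178], TCP at [0.189, -0.596, 0.223] pointing down, gripper open.
Joint ranges: [-3.08, 3.08], [-0.75, 2.2], [0.22, 2.44], [-1.43, 4.57], [0, 2.65], [-2.85, 2.85]. Speed limits (rad/s): [2.79, 2.79, 3.14, 3.14, 3.14, 3.14].

INTERFACE

Orientations are given as a unit quaternion [x, y, z, w].
In Python, from rig import readout, imaging, robot gives the robot as it stands. The module is installed in compiled form; this text tells all that it offers.
- The arm moves only by the tool play_rows, never from a script. Its argument "rows" is text: rows parted by semicolons, each of 7 numbers parted by spaces: the turn, a rotation vector about the tool's x, y, z in rad, then the shift along the tool's x, y, z in mm, then the closure, from 0 (fully open) to 1 (shut). In form: ax ay az tx ty tz gripper; .... A call has 1 to 8 rows; each row shifts and turns the commanded pose from where the row before left it, along the tool's axes as they then stand; what a row does not reach is not made up. A row lasts 1/12 s, in which the tool goes at most 41.7 mm and 7.16 degrees, less where a joint would pass 70% of its speed; a pose out of reach is approached as far as the arm can. A call with a gripper value outside its range is refused whole. The fingers move at their own pace and stop on an object; "squeeze" is the grip in N (left out, the last holds). Time passes only in rows, so rows that do not move let the fingers close. It gives the time, the measured TCP pose, the force and the opening at its end, in the units of the state.
- readout.get_obs(): the state, without advancing time (a new reading comes with each control period).
- imaging.camera(name): name is "side" or "top"; returns the picture (480x640x3 uint8, blue, green, red); there is no depth.
- imaging.camera_info(name): a dict with "K" (3x3 intrinsics, pixels), "k1" (the pictures are not rectified: a ray, as slopes to the right and down, at radius r is drawn at 1 + k1 r^2 times it, then the intrinsics apply), "world_to_cam" (4x4, takes a point from world to camera coordinates). Camera axes: x right, y down, z forward; pixel columns grow to the right and rows downward; lengths in m; the calibration is good to about 2 mm. A picture is of the moment at which its call begins. camera_info takes no time and is no camera call.
- robot.hand_in(): hands the job in, once; it reports no verdict.
The state is a dict: "time": time; "q": joint angles; "joint_velocities": joint speeds; "joint_torque": joint torques, N m; "position": TCP position; "tool_rot": TCP orientation; "ft_force": force on the tool from outside, world axes, zero at the start; "moment": the same for the moment, N m; "grip_width": finger opening in m.
Only numpy, scipy, OpenCV 4.12 (cv2) and the standard library are available. Lean on these libraries where they do the work, as an engineer would, in place of code of your own. Each camera call takes 0.05 s, during which the arm holds its last target. There are 200 camera calls.

## Working session

There is one attempt and no reset: what is moved stays moved. The work goes in short steps, Python scripts to look and compute and a tool call to move; the robot and the scene stay as the last step left them, time stands still between calls to the robot, and variables do not carry over. Pictures are saved under pics/ and viewed, about 12 in all and at most 16, crops included, and the job is handed in when it is done.

Besides the shell and the picture viewer there is one more tool, called after "Request:" in YAML: its name, and indented under it one key for each argument. play_rows: Moves the arm, as the interface text tells. Its arguments: {"type":"object","properties":{"rows":{"type":"string"},"squeeze":{"type":"number"}},"required":["rows"]}

```bash
mkdir -p pics
cat > h.py <<'E'
import numpy as np, cv2
from rig import readout, imaging, robot
from scipy.spatial.transform import Rotation as R
def snap(cam,name,crop=None,scale=1):
    im=imaging.camera(cam)
    if crop: x0,y0,x1,y1=crop; im=im[y0:y1,x0:x1]
    if scale!=1: im=cv2.resize(im,None,fx=scale,fy=scale,interpolation=cv2.INTER_CUBIC)
    cv2.imwrite('pics/'+name,im)
def p2w(cam,u,v,z):
    c=imaging.camera_info(cam);K=np.array(c['K']);T=np.array(c['world_to_cam'])
    d=np.linalg.inv(K)@[u,v,1]; s=d[:2].copy()
    for _ in range(20): s=d[:2]/(1+c['k1']*(s@s))
    Rm,t=T[:3,:3],T[:3,3]; o=-Rm.T@t; r=Rm.T@np.array([*s,1])
    return o+r*(z-o[2])/r[2]
def w2p(cam,p):
    c=imaging.camera_info(cam);K=np.array(c['K']);T=np.array(c['world_to_cam'])
    q=T[:3,:3]@np.array(p)+T[:3,3]; s=q[:2]/q[2]; s=s*(1+c['k1']*(s@s))
    return (K@[*s,1])[:2]
E
python3 - <<'E'
from h import *
np.set_printoptions(precision=3,suppress=True)
for c in('top','side'):
    snap(c,c+'0.png'); i=imaging.camera_info(c); T=np.array(i['world_to_cam']); print(c,i['K'],i['k1'],-T[:3,:3].T@T[:3,3]); print(T)
o=readout.get_obs(); print(o)
print(R.from_quat(o['tool_rot']).as_matrix())
E
```

```text
top [[457.948   0.    318.313]
 [  0.    457.948 232.096]
 [  0.      0.      1.   ]] -0.07509942643830303 [0.457 0.    0.842]
[[-0.01  -1.    -0.024  0.025]
 [-0.994  0.013 -0.112  0.548]
 [ 0.112  0.023 -0.993  0.785]
 [ 0.     0.     0.     1.   ]]
side [[523.5     0.    309.98 ]
 [  0.    523.5   235.348]
 [  0.      0.      1.   ]] -0.1301894278499748 [0.128 0.683 0.554]
[[-0.858 -0.514  0.006  0.458]
 [-0.278  0.456 -0.846  0.193]
 [ 0.432 -0.727 -0.534  0.737]
 [ 0.     0.     0.     1.   ]]
{'time': 0.1, 'q': array([-1.443,  0.528,  1.434, -0.   ,  1.181, -0.179]), 'joint_velocities': array([ 0.002, -0.002, -0.002, -0.001,  0.002, -0.001]), 'joint_torque': array([ -0.001, -44.099, -17.715,   0.063,   0.053,  -0.   ]), 'position': array([ 0.189, -0.595,  0.222]), 'tool_rot': array([ 0.418,  0.571, -0.417,  0.57 ]), 'ft_force': array([-0.421, -0.891,  0.441]), 'moment': array([-0.008,  0.003, -0.04 ]), 'grip_width': 0.08676505021637551}
[[-0.     0.953  0.302]
 [ 0.002  0.302 -0.953]
 [-1.     0.    -0.002]]
```

View pics/top0.png

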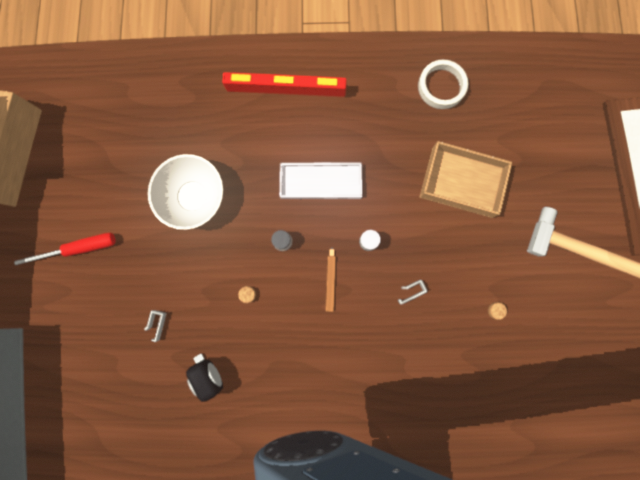

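View pics/side0.png

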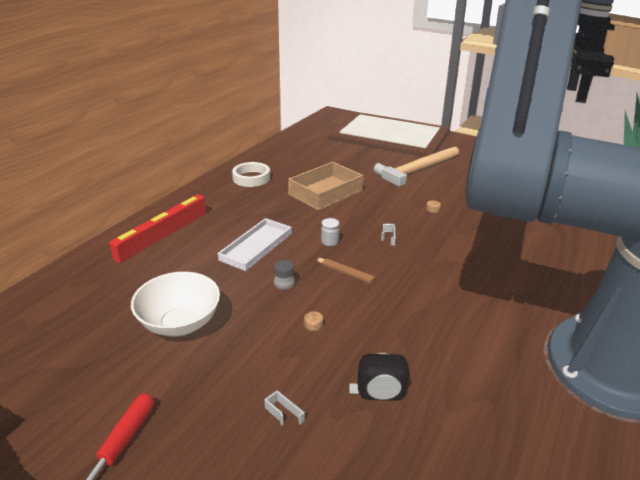

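Top view: hooks near (157,325) and (413,291), bumpers (247,295) and (498,311), pencil (331,281), jar (282,240), tin (370,240), bowl (186,192), tray (321,181), box (467,179). Next I'll enlarge the parts.

Run:
```python
from h import *
im=cv2.imread('pics/top0.png')
def c(x,y,w,h,s): return cv2.resize(im[y:y+h,x:x+w],None,fx=s,fy=s,interpolation=cv2.INTER_CUBIC)
a=np.hstack([c(135,300,50,50,8),c(388,266,50,50,8)])
b=np.hstack([c(232,280,100//2,25,8),c(483,296,50,25,8)])
cv2.imwrite('pics/z1.png',np.vstack([a,b]))
cv2.imwrite('pics/z2.png',c(265,150,120,170,3)); 
cv2.imwrite('pics/z2.png',np.hstack([c(265,150,120,170,3),c(410,130,110,170,3)]))
```

```text
(no output)
```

View pics/z1.png

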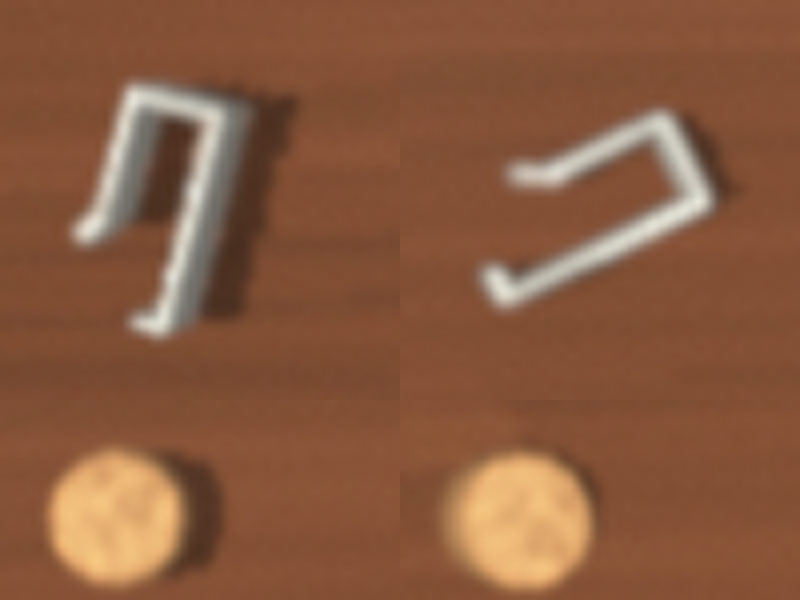

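View pics/z2.png

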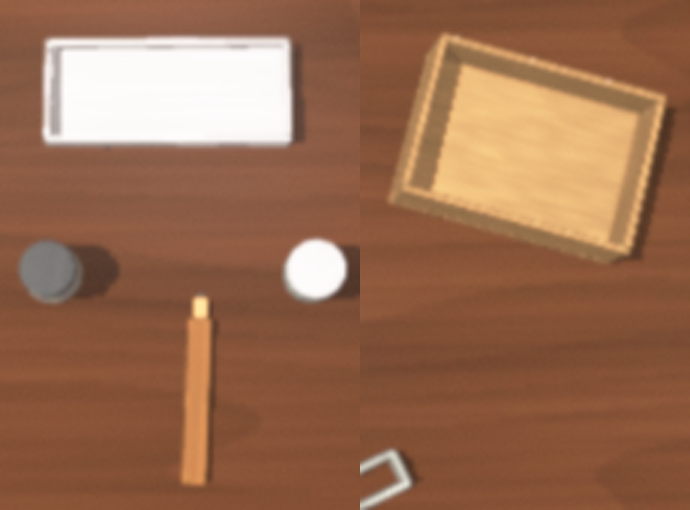

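The crops show hook A with its bend at the top (centre about (156,172) in the crop) and hook B with its bend to the right (about (217,191)). The pencil tip points up (+x), and the tray and box rims are clear.

```bash
cat > meas.py <<'E'
from h import *
np.set_printoptions(precision=4,suppress=True)
def q(x,y,s,ox,oy): return ((x+.5)/s-.5+ox,(y+.5)/s-.5+oy)
def W(p,z): return p2w('top',*p,z)[:2]
def yaw(a,b): d=b-a; return np.degrees(np.arctan2(d[1],d[0]))
A=W(q(156,172,8,135,300),.018); print('hookA',A,yaw(W(q(165,310,8,135,300),.018),W(q(205,125,8,135,300),.018)))
B=W(q(217,191,8,388,266),.018); print('hookB',B,yaw(W(q(100,300,8,388,266),.018),W(q(305,200,8,388,266),.018)))
print('bumA',W(q(117,117,8,232,280),.016)); print('bumB',W(q(122,118,8,483,296),.016))
t,e=W(q(201,296,3,265,150),.008),W(q(195,485,3,265,150),.008); print('pencil',(t+e)/2,yaw(e,t),np.linalg.norm(t-e))
for n,pts,z,o in(('tray',[(44,40),(291,39),(291,145),(44,145)],.016,265),('box',[(85,36),(306,97),(268,255),(42,187)],.04,410)):
    c=np.array([W(q(x,y,3,o,150 if n=='tray' else 130),z) for x,y in pts]); print(n,c.mean(0),yaw(c[1],c[0]),[np.linalg.norm(c[i]-c[i-1]) for i in range(4)])
print('jar',W(q(49,270,3,265,150),.04),'tin',W(q(316,269,3,265,150),.045),'bowl',W((186,192),.05))
E
python3 meas.py
```

```text
hookA [0.3912 0.3179] -11.665497747960416
hookB [ 0.4442 -0.1521] -65.14077620826833
bumA [0.4389 0.15  ]
bumB [ 0.4047 -0.3008]
pencil [ 0.4636 -0.0024] -2.5577095851888454 0.1138247782411422
tray [0.6455 0.0141] 89.28984224529724 [np.float64(0.0659558567613725), np.float64(0.15238958335427605), np.float64(0.06629904926667385), np.float64(0.15086219236437845)]
box [ 0.6421 -0.2508] 73.62049914261931 [np.float64(0.0968763645464014), np.float64(0.13774137567578457), np.float64(0.09999005407028609), np.float64(0.139475494312998)]
jar [0.5344 0.0843] tin [ 0.5325 -0.0718] bowl [0.6208 0.2533]
```

Create go.py:
```python
# usage: go.py x y z psi  -> remaining turn (rad about tool x) and shift mm in axes AFTER turning
import sys
from h import *
np.set_printoptions(precision=4,suppress=True)
o=readout.get_obs(); M=R.from_quat(o['tool_rot']).as_matrix(); p=o['position']
psi=np.degrees(np.arctan2(M[1,1],M[0,1]))
print('t',o['time'],'pos',p,'psi',round(psi,2),'down',M[:,0],'q',o['q'],'w',round(o['grip_width'],4),'F',o['ft_force'])
a=sys.argv[1:]
for i in range(0,len(a),4):
    x,y,z,ps=map(float,a[i:i+4]); d=np.array([x,y,z])-p; s=np.radians(ps)
    print('turn',round(-np.radians(ps-psi),4),'shift',-1000*d[2],1000*(d[0]*np.cos(s)+d[1]*np.sin(s)),1000*(d[0]*np.sin(s)-d[1]*np.cos(s)))
    p=np.array([x,y,z]); psi=ps
```

```text
(no output)
```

Request:
play_rows:
  rows: "-0.12 0 0 0 0 0 0;-0.12 0 0 0 0 0 0;-0.12 0 0 0 0 0 0;-0.12 0 0 0 0 0 0;-0.12 0 0 0 0 0 0;-0.12 0 0 0 0 0 0;-0.12 0 0 0 0 0 0;-0.12 0 0 0 0 0 0"
  squeeze: 15

```text
time: 0.77
position: [0.1887, -0.5953, 0.2219]
tool_rot: [0.105, 0.699, -0.105, 0.699]
ft_force: [-0.6, 0.0, 0.1]
grip_width: 0.0871
```

Request:
play_rows:
  rows: "-0.12 0 0 0 0 0 0;-0.12 0 0 0 0 0 0;-0.12 0 0 0 0 0 0;-0.12 0 0 0 0 0 0;-0.12 0 0 0 0 0 0;-0.12 0 0 0 0 0 0;-0.02 0 0 0 0 0 0;0 0 0 0 0 0 0"

```text
time: 1.43
position: [0.1888, -0.5955, 0.2221]
tool_rot: [-0.152, 0.69, 0.153, 0.691]
ft_force: [0.3, 0.0, -0.2]
grip_width: 0.0869
```

```bash
python3 go.py .4442 -.1521 .1 115
```

```text
t 1.4333 pos [ 0.1888 -0.5955  0.2221] psi 114.87 down [-0.0001  0.001  -1.    ] q [-1.4425  0.5279  1.4332 -0.      1.1814 -1.8765] w 0.0869 F [ 0.2895  0.0463 -0.1699]
turn -0.0022 shift 122.12039559151533 293.8638129378726 418.887608321354
```

Request:
play_rows:
  rows: "0 0 0 7.6 18.4 26.2 0;0 0 0 7.6 18.4 26.2 0;0 0 0 7.6 18.4 26.2 0;0 0 0 7.6 18.4 26.2 0;0 0 0 7.6 18.4 26.2 0;0 0 0 7.6 18.4 26.2 0;0 0 0 7.6 18.4 26.2 0;0 0 0 7.6 18.4 26.2 0"

```text
time: 2.1
position: [0.3171, -0.3725, 0.1615]
tool_rot: [-0.152, 0.691, 0.152, 0.691]
ft_force: [0.1, 0.2, -0.1]
grip_width: 0.0872
```

Request:
play_rows:
  rows: "0 0 0 7.6 18.4 26.2 0;0 0 0 7.6 18.4 26.2 0;0 0 0 7.6 18.4 26.2 0;0 0 0 7.6 18.4 26.2 0;0 0 0 7.6 18.4 26.2 0;0 0 0 7.6 18.4 26.2 0;0 0 0 7.6 18.4 26.2 0;0 0 0 7.6 18.4 26.2 0"

```text
time: 2.77
position: [0.4452, -0.1506, 0.1007]
tool_rot: [-0.152, 0.691, 0.152, 0.691]
ft_force: [0.8, -0.4, -1.3]
grip_width: 0.0865
```

Request:
play_rows:
  rows: "0 0 0 0 0 0 0.3;0 0 0 0 0 0 0.3"

```text
time: 2.93
position: [0.4447, -0.1503, 0.1006]
tool_rot: [-0.153, 0.69, 0.154, 0.69]
ft_force: [-0.8, 0.2, -0.3]
grip_width: 0.0803
```

```bash
python3 go.py .4442 -.1521 .003 115; python3 -c "
from h import *
snap('side','s1.png',(300,130,460,290),4)
print(w2p('side',[.4442,-.1521,.009]))"
```

```text
t 2.9333 pos [ 0.4447 -0.1503  0.1006] psi 115.1 down [-0.0009  0.0004 -1.    ] q [-0.5646  0.5297  1.9272 -0.0002  0.6857 -1.0024] w 0.0803 F [-0.753   0.1856 -0.2646]
turn 0.0017 shift 97.58180507853912 -1.3768119607660476 -1.2449217998698647
[388.29272556 231.57060972]
```

View pics/s1.png

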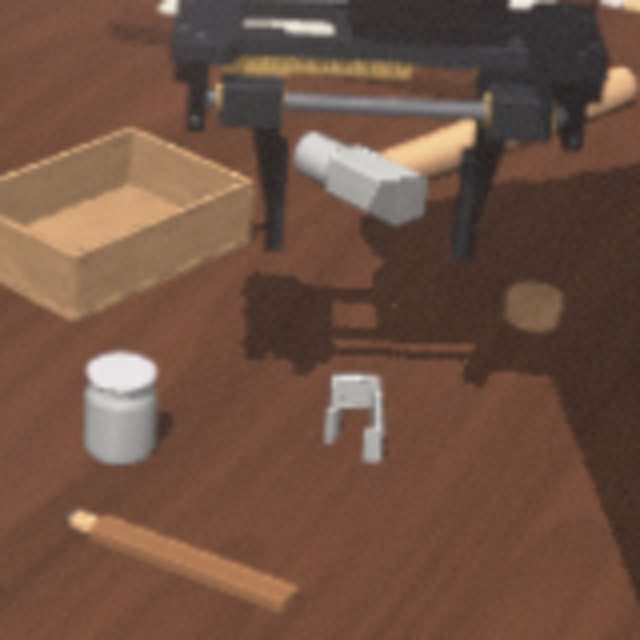

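Request:
play_rows:
  rows: "0 0 0 12 -4 -1.2 0.3;0 0 0 13 0 0 0.3;0 0 0 13 0 0 0.3;0 0 0 13 0 0 0.3;0 0 0 13 0 0 0.3;0 0 0 13 0 0 0.3;0 0 0 12 0 0 0.3;0 0 0 8.5 0 0 0.3"

```text
time: 3.65
position: [0.4447, -0.1577, 0.0029]
tool_rot: [-0.152, 0.691, 0.152, 0.691]
ft_force: [0.2, -0.2, -0.1]
grip_width: 0.061
```

Request:
play_rows:
  rows: "0 0 0 0 0 0 1;0 0 0 0 0 0 1;0 0 0 0 0 0 1;0 0 0 0 0 0 1;0 0 0 0 0 0 1;0 0 0 0 0 0 1;0 0 0 0 0 0 1;0 0 0 0 0 0 1"

```text
time: 4.32
position: [0.4453, -0.1561, 0.0038]
tool_rot: [-0.153, 0.69, 0.153, 0.691]
ft_force: [-0.1, 0.8, 3.1]
grip_width: 0.0227
```

Request:
play_rows:
  rows: "0 0 0 0 0 0 1;0 0 0 0 0 0 1;0 0 0 0 0 0 1;0 0 0 0 0 0 1"

```text
time: 4.65
position: [0.4453, -0.1561, 0.0038]
tool_rot: [-0.153, 0.69, 0.153, 0.691]
ft_force: [-0.8, 0.5, 6.7]
grip_width: 0.0231
```

```bash
python3 go.py .4442 -.1521 .11 115 .631 -.287 .11 73.6
```

```text
t 4.65 pos [ 0.4453 -0.1561  0.0038] psi 114.98 down [ 0.0007 -0.0004 -1.    ] q [-0.5746  0.7311  1.9651  0.0001  0.4446 -1.0108] w 0.0231 F [-0.7732  0.4643  6.725 ]
turn -0.0003 shift -106.17236340386755 4.06128893694961 0.6969235685938303
turn 0.7226 shift -0.0 -76.67007102720439 217.2877129721868
```

Request:
play_rows:
  rows: "0 0 0 -10 0 0 1;0 0 0 -14 0 0 1;0 0 0 -14 0 0 1;0 0 0 -14 0 0 1;0 0 0 -14 0 0 1;0 0 0 -14 0 0 1;0 0 0 -14 0 0 1;0 0 0 -12 0 0 1"

```text
time: 5.32
position: [0.4448, -0.1558, 0.1107]
tool_rot: [-0.153, 0.69, 0.153, 0.69]
ft_force: [0.3, -0.0, -0.7]
grip_width: 0.0229
```

Request:
play_rows:
  rows: "0.1 0 0 0 0 0 1;0.1 0 0 0 0 0 1;0.1 0 0 0 0 0 1;0.1 0 0 0 0 0 1;0.1 0 0 0 0 0 1;0.1 0 0 0 0 0 1;0.1 0 0 0 0 0 1;0.022 0 0 0 0 0 1"

```text
time: 5.98
position: [0.4447, -0.1558, 0.1097]
tool_rot: [0.102, 0.7, -0.102, 0.7]
ft_force: [-0.2, -0.6, -0.5]
grip_width: 0.0228
```

Request:
play_rows:
  rows: "0 0 0 0 -9.6 26.9 1;0 0 0 0 -9.6 26.9 1;0 0 0 0 -9.6 26.9 1;0 0 0 0 -9.6 26.9 1;0 0 0 0 -9.6 26.9 1;0 0 0 0 -9.6 26.9 1;0 0 0 0 -9.6 26.9 1;0 0 0 0 -9.6 26.9 1"

```text
time: 6.65
position: [0.6304, -0.2908, 0.1094]
tool_rot: [0.1, 0.7, -0.1, 0.7]
ft_force: [1.3, -0.1, -0.6]
grip_width: 0.0228
```

Request:
play_rows:
  rows: "0 0 0 0 0 0 1;0 0 0 0 0 0 1"

```text
time: 6.82
position: [0.6302, -0.291, 0.1091]
tool_rot: [0.1, 0.7, -0.1, 0.7]
ft_force: [-0.1, 0.6, -0.6]
grip_width: 0.0231
```

```bash
python3 go.py .630 -.291 .012 73.6; python3 -c "
from h import *
snap('side','s2.png',(240,100,440,260),4)"
```

```text
t 6.8167 pos [ 0.6302 -0.291   0.1091] psi 73.67 down [-0.0002  0.0001 -1.    ] q [-0.5932  0.7469  1.3351 -0.      1.0598 -0.3082] w 0.0231 F [-0.0965  0.5665 -0.5621]
turn 0.0012 shift 97.08315748406359 -0.01745948828944149 -0.20065025195929012
```

View pics/s2.png

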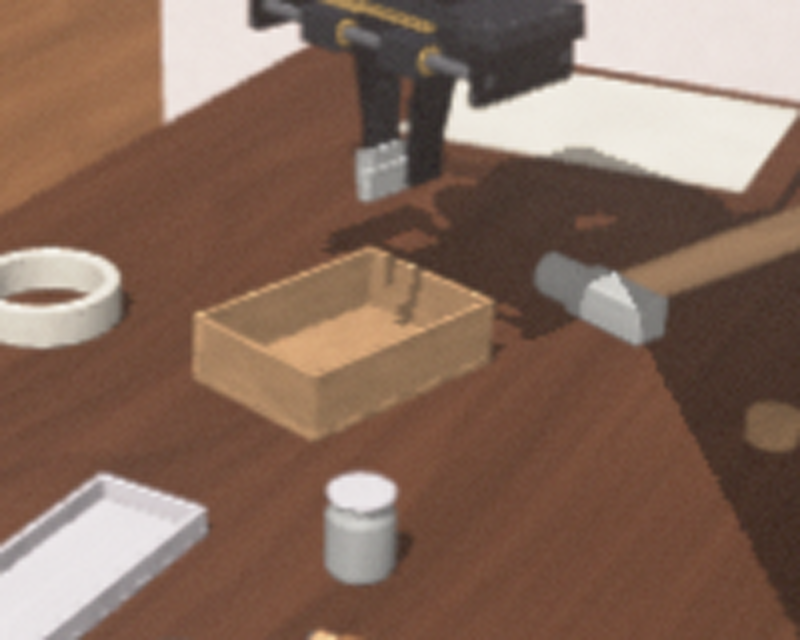

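Request:
play_rows:
  rows: "0 0 0 14 0 0 1;0 0 0 14 0 0 1;0 0 0 14 0 0 1;0 0 0 14 0 0 1;0 0 0 14 0 0 1;0 0 0 12 0 0 1;0 0 0 10 0 0 1;0 0 0 5 0 0 1"

```text
time: 7.53
position: [0.6288, -0.2898, 0.0101]
tool_rot: [0.101, 0.701, -0.1, 0.699]
ft_force: [-1.0, 0.7, 0.3]
grip_width: 0.0228
```

Request:
play_rows:
  rows: "0 0 0 0 0 0 0.6;0 0 0 0 0 0 0.6;0 0 0 0 0 0 0.6;0 0 0 0 0 0 0.6;0 0 0 0 0 0 0.6;0 0 0 -5 0 0 0.6;0 0 0 -15 0 0 0.6;0 0 0 -20 0 0 0.6"

```text
time: 8.2
position: [0.6288, -0.2897, 0.0523]
tool_rot: [0.101, 0.701, -0.1, 0.699]
ft_force: [-0.9, -0.7, 1.0]
grip_width: 0.035
```

Request:
play_rows:
  rows: "0 0 0 -20 0 0 0.6;0 0 0 -20 0 0 0.6;0 0 0 -20 0 0 0.4;0 0 0 0 0 0 0.4"

```text
time: 8.53
position: [0.633, -0.2923, 0.1191]
tool_rot: [0.099, 0.696, -0.102, 0.703]
ft_force: [0.5, -1.5, 0.8]
grip_width: 0.0418
```

```bash
python3 go.py .3912 .3179 .11 168.3 .3912 .3179 .003 168.3
```

```text
t 8.5333 pos [ 0.633  -0.2923  0.1191] psi 73.62 down [ 0.0091 -0.0061 -0.9999] q [-0.5926  0.7344  1.3299  0.0001  1.0662 -0.3068] w 0.0418 F [ 0.4501 -1.5488  0.8376]
turn -1.6525 shift 9.113906158085106 360.4732025273861 548.5214351640251
turn -0.0 shift 107.0 0.0 0.0
```

Request:
play_rows:
  rows: "-0.118 0 0 0 0 0 0.3;-0.118 0 0 0 0 0 0.3;-0.118 0 0 0 0 0 0.3;-0.118 0 0 0 0 0 0.3;-0.118 0 0 0 0 0 0.3;-0.118 0 0 0 0 0 0.3;-0.118 0 0 0 0 0 0.3;-0.118 0 0 0 0 0 0.3"

```text
time: 9.2
position: [0.6296, -0.2903, 0.1127]
tool_rot: [-0.23, 0.669, 0.23, 0.668]
ft_force: [-0.6, -0.6, -0.3]
grip_width: 0.0613
```

Request:
play_rows:
  rows: "-0.118 0 0 0 0 0 0.3;-0.118 0 0 0 0 0 0.3;-0.118 0 0 0 0 0 0.3;-0.118 0 0 0 0 0 0.3;-0.118 0 0 0 0 0 0.3;-0.118 0 0 0 0 0 0.3"

```text
time: 9.7
position: [0.6296, -0.2903, 0.1127]
tool_rot: [-0.448, 0.547, 0.448, 0.547]
ft_force: [-0.8, 0.2, -0.5]
grip_width: 0.0609
```

Request:
play_rows:
  rows: "0 0 0 0 18 27.4 0.3;0 0 0 0 18 27.4 0.3;0 0 0 0 18 27.4 0.3;0 0 0 0 18 27.4 0.3;0 0 0 0 18 27.4 0.3;0 0 0 0 18 27.4 0.3;0 0 0 0 18 27.4 0.3;0 0 0 0 18 27.4 0.3"

```text
time: 10.37
position: [0.5326, -0.0452, 0.1129]
tool_rot: [-0.446, 0.548, 0.446, 0.549]
ft_force: [0.2, 0.7, 0.1]
grip_width: 0.0605
```

Request:
play_rows:
  rows: "0 0 0 0 18 27.4 0.3;0 0 0 0 18 27.4 0.3;0 0 0 0 18 27.4 0.3;0 0 0 0 18 27.4 0.3;0 0 0 0 18 27.4 0.3;0 0 0 0 18 27.4 0.3;0 0 0 0 18 27.4 0.3;0 0 0 0 18 27.4 0.3"

```text
time: 11.03
position: [0.4364, 0.1987, 0.1129]
tool_rot: [-0.446, 0.548, 0.446, 0.549]
ft_force: [0.5, -0.1, 0.2]
grip_width: 0.0608
```

Request:
play_rows:
  rows: "0 0 0 0 18 27.4 0.3;0 0 0 0 18 27.4 0.3;0 0 0 0 18 27.4 0.3;0 0 0 0 18 27.4 0.3;0 0 0 0 0 0 0.3;0 0 0 0 0 0 0.3"

```text
time: 11.53
position: [0.388, 0.3207, 0.1128]
tool_rot: [-0.447, 0.547, 0.447, 0.548]
ft_force: [0.2, -0.4, -0.9]
grip_width: 0.0608
```

```bash
python3 go.py .3912 .3179 .003 168.3; python3 -c "
from h import *
a=imaging.camera('side')[330:480,200:360];b=imaging.camera('top')[140:220,415:515]
a=cv2.resize(a,None,fx=3,fy=3,interpolation=2); b=cv2.resize(b,(310,248),interpolation=2); b=cv2.copyMakeBorder(b,0,450-248,0,0,0)
cv2.imwrite('pics/s3.png',np.hstack([a,b])); print(w2p('side',[.3912,.3179,.009]))"
```

```text
t 11.5333 pos [0.388  0.3207 0.1128] psi 168.5 down [ 0.0008  0.0002 -1.    ] q [ 0.4685  0.5373  1.8369 -0.0002  0.7666 -0.9014] w 0.0608 F [ 0.2465 -0.426  -0.874 ]
turn 0.0034 shift 109.77835029682363 -3.706181309561787 -2.1179410965789045
[278.58335494 405.67498946]
```

View pics/s3.png

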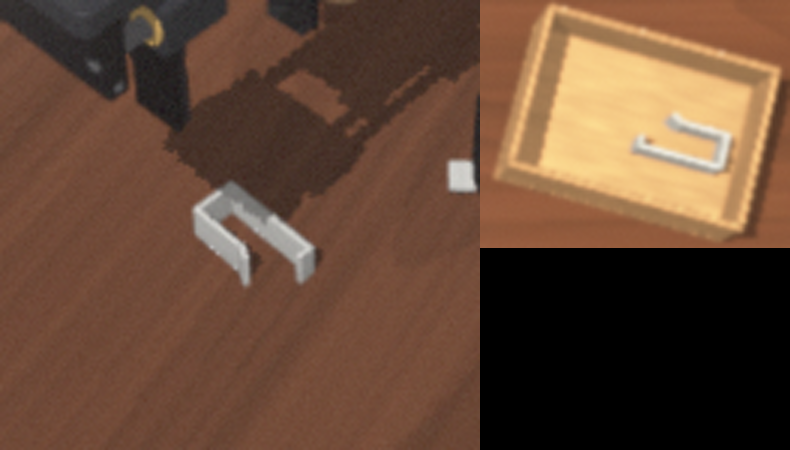

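Request:
play_rows:
  rows: "0 0 0 0 -7.7 -2.1 0.3;0 0 0 15 0 0 0.3;0 0 0 18 0 0 0.3;0 0 0 18 0 0 0.3;0 0 0 18 0 0 0.3;0 0 0 18 0 0 0.3;0 0 0 14 0 0 0.3;0 0 0 8 0 0 0.3"

```text
time: 12.3
position: [0.3967, 0.3139, 0.002]
tool_rot: [-0.445, 0.55, 0.446, 0.548]
ft_force: [0.6, -0.2, 0.7]
grip_width: 0.0611
```

Request:
play_rows:
  rows: "0 0 0 0 0 0 1;0 0 0 0 0 0 1;0 0 0 0 0 0 1;0 0 0 0 0 0 1;0 0 0 0 0 0 1;0 0 0 0 0 0 1;0 0 0 0 0 0 1;0 0 0 0 0 0 1"

```text
time: 12.97
position: [0.3961, 0.3159, 0.004]
tool_rot: [-0.446, 0.548, 0.446, 0.549]
ft_force: [-0.7, -0.1, 3.9]
grip_width: 0.023
```

Request:
play_rows:
  rows: "0 0 0 0 0 0 1;0 0 0 0 0 0 1;0 0 0 0 0 0 1;0 0 0 0 0 0 1"

```text
time: 13.3
position: [0.3961, 0.3159, 0.0039]
tool_rot: [-0.446, 0.548, 0.446, 0.549]
ft_force: [0.3, 0.8, 6.0]
grip_width: 0.0229
```

Request:
play_rows:
  rows: "0 0 0 -10 0 0 1;0 0 0 -14 0 0 1;0 0 0 -14 0 0 1;0 0 0 -14 0 0 1;0 0 0 -14 0 0 1;0 0 0 -14 0 0 1;0 0 0 -14 0 0 1;0 0 0 -14 0 0 1"

```text
time: 13.97
position: [0.3955, 0.3156, 0.1124]
tool_rot: [-0.446, 0.549, 0.446, 0.548]
ft_force: [0.6, -0.3, -0.1]
grip_width: 0.0228
```

```bash
python3 go.py .648 -.230 .11 73.6
```

```text
t 13.9667 pos [0.3955 0.3156 0.1124] psi 168.27 down [-0.0005 -0.0002 -1.    ] q [ 0.4523  0.5406  1.8299  0.      0.7715 -0.9138] w 0.0228 F [ 0.61   -0.3241 -0.104 ]
turn 1.6523 shift 2.433795971939892 -452.06587986054257 396.3043835982827
```

Request:
play_rows:
  rows: "0.118 0 0 0 0 0 1;0.118 0 0 0 0 0 1;0.118 0 0 0 0 0 1;0.118 0 0 0 0 0 1;0.118 0 0 0 0 0 1;0.118 0 0 0 0 0 1;0.118 0 0 0 0 0 1;0.118 0 0 0 0 0 1"

```text
time: 14.63
position: [0.3955, 0.3156, 0.1117]
tool_rot: [-0.146, 0.692, 0.146, 0.692]
ft_force: [-0.6, -0.8, -1.6]
grip_width: 0.023
```

Request:
play_rows:
  rows: "0.118 0 0 0 0 0 1;0.118 0 0 0 0 0 1;0.118 0 0 0 0 0 1;0.118 0 0 0 0 0 1;0.118 0 0 0 0 0 1;0.118 0 0 0 0 0 1;0 0 0 0 0 0 1"

```text
time: 15.22
position: [0.3956, 0.3156, 0.1117]
tool_rot: [0.101, 0.7, -0.102, 0.7]
ft_force: [-0.1, -0.7, -1.0]
grip_width: 0.0229
```

Request:
play_rows:
  rows: "0 0 0 0 -22.6 19.8 1;0 0 0 0 -22.6 19.8 1;0 0 0 0 -22.6 19.8 1;0 0 0 0 -22.6 19.8 1;0 0 0 0 -22.6 19.8 1;0 0 0 0 -22.6 19.8 1;0 0 0 0 -22.6 19.8 1;0 0 0 0 -22.6 19.8 1"

```text
time: 15.88
position: [0.497, 0.0962, 0.1117]
tool_rot: [0.1, 0.7, -0.1, 0.7]
ft_force: [-0.4, -0.4, 0.6]
grip_width: 0.0232
```

Request:
play_rows:
  rows: "0 0 0 0 -22.6 19.8 1;0 0 0 0 -22.6 19.8 1;0 0 0 0 -22.6 19.8 1;0 0 0 0 -22.6 19.8 1;0 0 0 0 -22.6 19.8 1;0 0 0 0 -22.6 19.8 1;0 0 0 0 -22.6 19.8 1;0 0 0 0 -22.6 19.8 1"

```text
time: 16.55
position: [0.5978, -0.1219, 0.1116]
tool_rot: [0.1, 0.7, -0.1, 0.7]
ft_force: [0.3, 0.1, 0.1]
grip_width: 0.0232
```

Request:
play_rows:
  rows: "0 0 0 0 -22.6 19.8 1;0 0 0 0 -22.6 19.8 1;0 0 0 0 -22.6 19.8 1;0 0 0 0 -22.6 19.8 1;0 0 0 0 0 0 1;0 0 0 0 0 0 1"

```text
time: 17.05
position: [0.6484, -0.2313, 0.1112]
tool_rot: [0.101, 0.7, -0.101, 0.7]
ft_force: [-0.4, 0.9, -0.3]
grip_width: 0.0231
```

```bash
python3 go.py .648 -.230 .011 73.6
```

```text
t 17.05 pos [ 0.6484 -0.2313  0.1112] psi 73.62 down [ 0.0001  0.     -1.    ] q [-0.5047  0.7372  1.3506  0.0001  1.0536 -0.2189] w 0.0231 F [-0.4475  0.9199 -0.2632]
turn 0.0004 shift 100.23057473283573 1.1781698262592613 -0.7398380254315465
```

Request:
play_rows:
  rows: "0 0 0 14 1.2 -0.7 1;0 0 0 14 0 0 1;0 0 0 14 0 0 1;0 0 0 14 0 0 1;0 0 0 14 0 0 1;0 0 0 13 0 0 1;0 0 0 11 0 0 1;0 0 0 5.5 0 0 1"

```text
time: 17.72
position: [0.6469, -0.2276, 0.0094]
tool_rot: [0.101, 0.701, -0.1, 0.699]
ft_force: [0.4, -0.6, -1.9]
grip_width: 0.0229
```

Request:
play_rows:
  rows: "0 0 0 0 0 0 0.6;0 0 0 0 0 0 0.6;0 0 0 0 0 0 0.6;0 0 0 0 0 0 0.6;0 0 0 0 0 0 0.6;0 0 0 -5 0 0 0.6;0 0 0 -15 0 0 0.6;0 0 0 -20 0 0 0.6"

```text
time: 18.38
position: [0.6469, -0.2278, 0.0519]
tool_rot: [0.101, 0.701, -0.1, 0.699]
ft_force: [0.4, 0.5, -0.3]
grip_width: 0.035
```

Request:
play_rows:
  rows: "0 0 0 -20 0 0 0.6;0 0 0 -20 0 0 0.6;0 0 0 -20 0 0 0.3;0 0 0 0 0 0 0.3;0 0 0 0 0 0 0.3"

```text
time: 18.8
position: [0.6492, -0.2289, 0.1148]
tool_rot: [0.1, 0.698, -0.101, 0.702]
ft_force: [0.2, -0.2, 0.2]
grip_width: 0.0475
```

```bash
python3 go.py .4047 -.3008 .11 73.6 .4047 -.3008 .002 73.6; python3 -c "
from h import *
snap('side','s4.png',(270,140,460,230),4)"
```

```text
t 18.8 pos [ 0.6492 -0.2289  0.1148] psi 73.62 down [ 0.0043 -0.0024 -1.    ] q [-0.501   0.7311  1.3527 -0.      1.0528 -0.215 ] w 0.0475 F [ 0.1661 -0.2045  0.1642]
turn 0.0003 shift 4.802838207348476 -137.9919121154114 -214.27089161169198
turn -0.0 shift 108.0 0.0 0.0
```

View pics/s4.png

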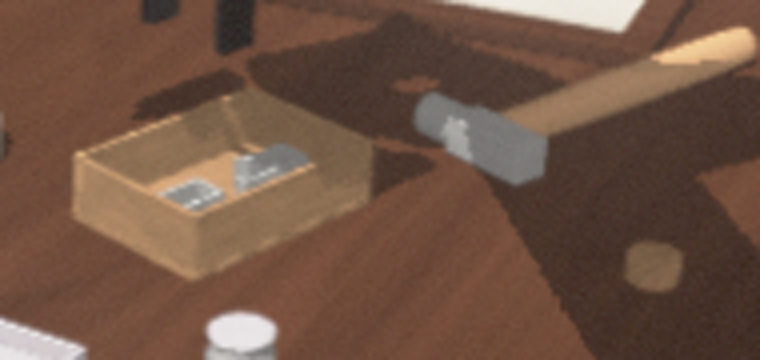

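Request:
play_rows:
  rows: "0 0 0 0 -17.2 -26.7 0.3;0 0 0 0 -17.2 -26.7 0.3;0 0 0 0 -17.2 -26.7 0.3;0 0 0 0 -17.2 -26.7 0.3;0 0 0 0 -17.2 -26.7 0.3;0 0 0 0 -17.2 -26.7 0.3;0 0 0 0 -17.2 -26.7 0.3;0 0 0 0 -17.2 -26.7 0.3"

```text
time: 19.52
position: [0.4021, -0.2993, 0.1109]
tool_rot: [0.101, 0.701, -0.1, 0.699]
ft_force: [-0.3, -0.2, 0.6]
grip_width: 0.0606
```

Request:
play_rows:
  rows: "0 0 0 0 0 0 0.3;0 0 0 0 0 0 0.3;0 0 0 0 0 0 0.3"

```text
time: 19.77
position: [0.4044, -0.3, 0.1115]
tool_rot: [0.101, 0.7, -0.101, 0.7]
ft_force: [0.5, 0.6, 0.6]
grip_width: 0.0609
```

```bash
python3 go.py .4047 -.3008 .004 73.6
```

```text
t 19.7667 pos [ 0.4044 -0.3     0.1115] psi 73.57 down [-0.0001  0.0006 -1.    ] q [-0.8608  0.5401  1.8366  0.0005  0.7655 -0.5743] w 0.0609 F [0.533  0.5936 0.5844]
turn -0.0006 shift 107.46785087966015 -0.6285869844063947 0.5318170987707245
```

Request:
play_rows:
  rows: "0 0 0 14 -0.6 0.5 0.3;0 0 0 16 0 0 0.3;0 0 0 16 0 0 0.3;0 0 0 16 0 0 0.3;0 0 0 16 0 0 0.3;0 0 0 14 0 0 0.3;0 0 0 10 0 0 0.3;0 0 0 5.5 0 0 0.3"

```text
time: 20.43
position: [0.4052, -0.3, 0.0029]
tool_rot: [0.101, 0.7, -0.1, 0.7]
ft_force: [-0.1, 0.3, -0.1]
grip_width: 0.061
```

Request:
play_rows:
  rows: "0 0 0 0 0 0 1;0 0 0 0 0 0 1;0 0 0 0 0 0 1;0 0 0 0 0 0 1;0 0 0 0 0 0 1;0 0 0 0 0 0 1;0 0 0 0 0 0 1;0 0 0 0 0 0 1"

```text
time: 21.1
position: [0.4048, -0.3011, 0.005]
tool_rot: [0.101, 0.7, -0.101, 0.7]
ft_force: [-0.1, -0.5, 5.2]
grip_width: 0.0292
```

Request:
play_rows:
  rows: "0 0 0 0 0 0 1;0 0 0 0 0 0 1;0 0 0 -10 0 0 1;0 0 0 -15 0 0 1;0 0 0 -20 0 0 1;0 0 0 -25 0 0 1;0 0 0 -25 0 0 1;0 0 0 -20 0 0 1"

```text
time: 21.77
position: [0.4045, -0.3007, 0.1213]
tool_rot: [0.101, 0.7, -0.101, 0.7]
ft_force: [0.3, -0.6, -0.5]
grip_width: 0.0295
```

```bash
python3 go.py .617 .240 .12 73.6
```

```text
t 21.7667 pos [ 0.4045 -0.3007  0.1213] psi 73.62 down [ 0.0004 -0.0005 -1.    ] q [-0.8613  0.5229  1.8291 -0.      0.7889 -0.5753] w 0.0295 F [ 0.2574 -0.6375 -0.4996]
turn 0.0003 shift 1.3421777913442678 578.6984691834853 51.21870935616632
```

Request:
play_rows:
  rows: "0 0 0 0 32.1 2.8 1;0 0 0 0 32.1 2.8 1;0 0 0 0 32.1 2.8 1;0 0 0 0 32.1 2.8 1;0 0 0 0 32.1 2.8 1;0 0 0 0 32.1 2.8 1;0 0 0 0 32.1 2.8 1;0 0 0 0 32.1 2.8 1"

```text
time: 22.43
position: [0.4984, -0.0591, 0.1198]
tool_rot: [0.101, 0.7, -0.101, 0.7]
ft_force: [0.1, -1.0, 0.7]
grip_width: 0.0294
```

Request:
play_rows:
  rows: "0 0 0 0 32.1 2.8 1;0 0 0 0 32.1 2.8 1;0 0 0 0 32.1 2.8 1;0 0 0 0 32.1 2.8 1;0 0 0 0 32.1 2.8 1;0 0 0 0 32.1 2.8 1;0 0 0 0 32.1 2.8 1;0 0 0 0 32.1 2.8 1"

```text
time: 23.1
position: [0.5922, 0.1809, 0.1197]
tool_rot: [0.101, 0.7, -0.101, 0.7]
ft_force: [0.5, 0.4, -1.0]
grip_width: 0.0291
```

Request:
play_rows:
  rows: "0 0 0 0 32.1 2.8 1;0 0 0 0 32.1 2.8 1;0 0 0 0 0 0 1;0 0 0 0 0 0 1;0 0 0 0 0 0 1"

```text
time: 23.52
position: [0.6148, 0.2389, 0.1192]
tool_rot: [0.1, 0.701, -0.101, 0.699]
ft_force: [-0.5, -0.0, -1.4]
grip_width: 0.0293
```

```bash
python3 go.py .617 .240 .028 73.6; python3 -c "
from h import *
snap('side','s5.png',(60,180,360,400),2.5)
print((w2p('side',[.6208,.2533,.05])-[60,180])*2.5)"
```

```text
t 23.5167 pos [0.6148 0.2389 0.1192] psi 73.65 down [-0.0018 -0.0009 -1.    ] q [ 0.2017  0.6939  1.4253 -0.0006  1.0244  0.4875] w 0.0293 F [-0.5014 -0.0229 -1.402 ]
turn 0.0008 shift 91.21031884926134 1.6887158438187164 1.7686470707862116
[291.94431078 290.5046488 ]
```

View pics/s5.png

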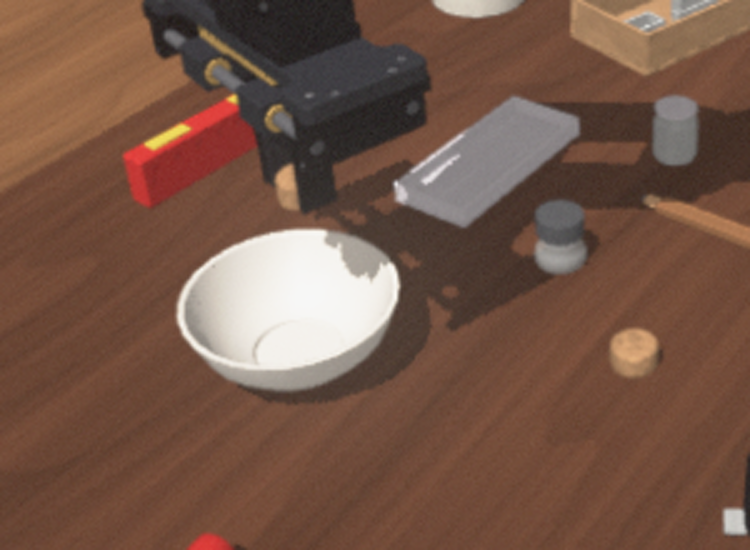

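Request:
play_rows:
  rows: "0 0 0 12 1.7 1.8 1;0 0 0 14 0 0 1;0 0 0 14 0 0 1;0 0 0 14 0 0 1;0 0 0 14 0 0 1;0 0 0 12 0 0 1;0 0 0 7 0 0 1;0 0 0 4 0 0 1"

```text
time: 24.23
position: [0.6173, 0.2398, 0.0268]
tool_rot: [0.101, 0.701, -0.101, 0.699]
ft_force: [0.4, 0.2, -0.5]
grip_width: 0.0294
```

Request:
play_rows:
  rows: "0 0 0 0 0 0 1;0 0 0 0 0 0 0.55;0 0 0 0 0 0 0.55;0 0 0 0 0 0 0.55;0 0 0 0 0 0 0.55;0 0 0 -5 0 0 0.55;0 0 0 -15 0 0 0.55;0 0 0 -20 0 0 0.55"

```text
time: 24.9
position: [0.6167, 0.2402, 0.0678]
tool_rot: [0.1, 0.701, -0.101, 0.699]
ft_force: [-0.4, 1.0, 0.4]
grip_width: 0.0388
```

Request:
play_rows:
  rows: "0 0 0 -20 0 0 0.55;0 0 0 -20 0 0 0.55;0 0 0 -11 0 0 0.3;0 0 0 0 0 0 0.3;0 0 0 0 0 0 0.3"

```text
time: 25.32
position: [0.6183, 0.2406, 0.1201]
tool_rot: [0.101, 0.699, -0.101, 0.7]
ft_force: [-0.1, 0.9, -0.4]
grip_width: 0.0518
```

```bash
python3 go.py .4389 .1500 .11 73.6 .4389 .15 .004 73.6
```

```text
t 25.3167 pos [0.6183 0.2406 0.1201] psi 73.62 down [ 0.0014  0.0003 -1.    ] q [ 0.203   0.696   1.4168 -0.      1.0273  0.4889] w 0.0518 F [-0.1095  0.8591 -0.3524]
turn 0.0004 shift 10.146281707979945 -137.56466017959534 -146.54919314941614
turn -0.0 shift 106.0 0.0 0.0
```

Request:
play_rows:
  rows: "0 0 0 0 -17.2 -18.3 0.3;0 0 0 0 -17.2 -18.3 0.3;0 0 0 0 -17.2 -18.3 0.3;0 0 0 0 -17.2 -18.3 0.3;0 0 0 0 -17.2 -18.3 0.3;0 0 0 0 -17.2 -18.3 0.3;0 0 0 0 -17.2 -18.3 0.3;0 0 0 0 -17.2 -18.3 0.3"

```text
time: 25.98
position: [0.4365, 0.1492, 0.1183]
tool_rot: [0.1, 0.701, -0.101, 0.699]
ft_force: [0.6, 0.4, -0.2]
grip_width: 0.0611
```

Request:
play_rows:
  rows: "0 0 0 0 0 0 0.3;0 0 0 0 0 0 0.3;0 0 0 0 0 0 0.3"

```text
time: 26.23
position: [0.4394, 0.1498, 0.119]
tool_rot: [0.101, 0.7, -0.101, 0.7]
ft_force: [0.6, 0.4, 0.4]
grip_width: 0.0608
```

```bash
python3 go.py .4389 .15 .004 73.6
```

```text
t 26.2333 pos [0.4394 0.1498 0.119 ] psi 73.6 down [ 0.0003  0.0001 -1.    ] q [0.0872 0.4892 1.9272 0.0001 0.725  0.3734] w 0.0608 F [0.6132 0.4467 0.4361]
turn -0.0001 shift 114.98356857146739 -0.00930245144441309 -0.5674576083512216
```

Request:
play_rows:
  rows: "0 0 0 14 0 -0.5 0.3;0 0 0 17 0 0 0.3;0 0 0 17 0 0 0.3;0 0 0 17 0 0 0.3;0 0 0 17 0 0 0.3;0 0 0 16 0 0 0.3;0 0 0 11 0 0 0.3;0 0 0 5.5 0 0 0.3"

```text
time: 26.9
position: [0.4392, 0.1502, 0.003]
tool_rot: [0.101, 0.7, -0.101, 0.7]
ft_force: [0.6, 0.9, -0.4]
grip_width: 0.0609
```

Request:
play_rows:
  rows: "0 0 0 0 0 0 1;0 0 0 0 0 0 1;0 0 0 0 0 0 1;0 0 0 0 0 0 1;0 0 0 0 0 0 1;0 0 0 0 0 0 1;0 0 0 0 0 0 1;0 0 0 0 0 0 1"

```text
time: 27.57
position: [0.4388, 0.15, 0.0055]
tool_rot: [0.101, 0.699, -0.101, 0.7]
ft_force: [-0.2, 0.9, 4.8]
grip_width: 0.029
```

Request:
play_rows:
  rows: "0 0 0 0 0 0 1;0 0 0 0 0 0 1;0 0 0 -10 0 0 1;0 0 0 -15 0 0 1;0 0 0 -20 0 0 1;0 0 0 -25 0 0 1;0 0 0 -25 0 0 1;0 0 0 -20 0 0 1"

```text
time: 28.23
position: [0.4382, 0.1499, 0.1219]
tool_rot: [0.101, 0.7, -0.101, 0.7]
ft_force: [-0.6, 0.7, -0.3]
grip_width: 0.0287
```

```bash
python3 go.py .625 .268 .12 73.6; python3 -c "
from h import *
snap('side','s6.png',(120,260,240,350),5)"
```

```text
t 28.2333 pos [0.4382 0.1499 0.1219] psi 73.61 down [ 0.0006  0.     -1.    ] q [ 0.0876  0.4824  1.928  -0.      0.7306  0.3736] w 0.0287 F [-0.5505  0.674  -0.2858]
turn 0.0003 shift 1.8746591797594303 166.04326694893294 145.87260832198947
```

View pics/s6.png

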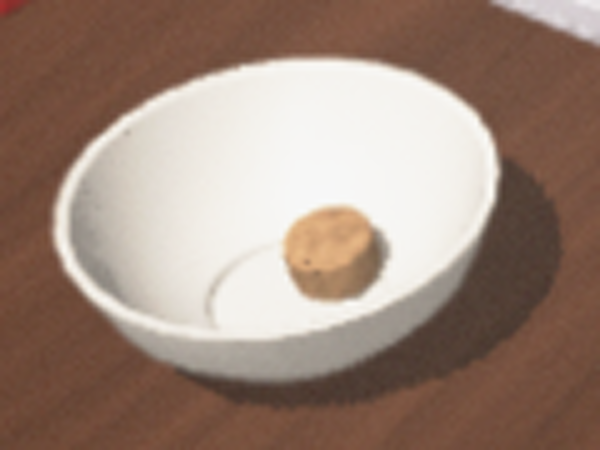

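Request:
play_rows:
  rows: "0 0 0 0 20.8 18.3 1;0 0 0 0 20.8 18.3 1;0 0 0 0 20.8 18.3 1;0 0 0 0 20.8 18.3 1;0 0 0 0 20.8 18.3 1;0 0 0 0 20.8 18.3 1;0 0 0 0 20.8 18.3 1;0 0 0 0 20.8 18.3 1"

```text
time: 28.95
position: [0.6261, 0.2689, 0.1198]
tool_rot: [0.101, 0.7, -0.101, 0.699]
ft_force: [0.1, 0.1, -0.3]
grip_width: 0.0289
```

Request:
play_rows:
  rows: "0 0 0 0 0 0 1;0 0 0 0 0 0 1;0 0 0 0 0 0 1"

```text
time: 29.2
position: [0.6242, 0.2678, 0.1192]
tool_rot: [0.1, 0.701, -0.101, 0.699]
ft_force: [-0.8, -0.2, 0.1]
grip_width: 0.029
```

Request:
play_rows:
  rows: "0 0 0 12 0 0 1;0 0 0 14 0 0 1;0 0 0 14 0 0 1;0 0 0 14 0 0 1;0 0 0 14 0 0 1;0 0 0 12 0 0 1;0 0 0 7 0 0 1;0 0 0 4 0 0 1"

```text
time: 29.87
position: [0.6248, 0.2679, 0.0271]
tool_rot: [0.1, 0.701, -0.101, 0.699]
ft_force: [-0.0, 0.3, 0.9]
grip_width: 0.029
```

Request:
play_rows:
  rows: "0 0 0 0 0 0 1;0 0 0 0 0 0 0.55;0 0 0 0 0 0 0.55;0 0 0 0 0 0 0.55;0 0 0 0 0 0 0.55;0 0 0 -5 0 0 0.55;0 0 0 -15 0 0 0.55;0 0 0 -20 0 0 0.55"

```text
time: 30.53
position: [0.6244, 0.2679, 0.0682]
tool_rot: [0.1, 0.701, -0.101, 0.699]
ft_force: [0.9, -0.2, -0.1]
grip_width: 0.0392
```

Request:
play_rows:
  rows: "0 0 0 -20 0 0 0.55;0 0 0 -20 0 0 0.55;0 0 0 -15 0 0 0.5;0 0 0 0 0 0 0.5;0 0 0 0 0 0 0.5"

```text
time: 30.95
position: [0.6264, 0.2685, 0.1254]
tool_rot: [0.101, 0.699, -0.1, 0.701]
ft_force: [0.2, -0.4, -1.0]
grip_width: 0.0428
```

```bash
python3 go.py .4586 -.0022 .11 177.4
```

```text
t 30.95 pos [0.6264 0.2685 0.1254] psi 73.62 down [ 0.0028  0.0007 -1.    ] q [0.2413 0.7107 1.3638 0.     1.0642 0.5272] w 0.0428 F [ 0.194  -0.4256 -1.0233]
turn -1.8113 shift 15.383435065768516 155.38155744039466 -277.99548879557
```

Request:
play_rows:
  rows: "-0.121 0 0 0 0 0 0.5;-0.121 0 0 0 0 0 0.5;-0.121 0 0 0 0 0 0.5;-0.121 0 0 0 0 0 0.5;-0.121 0 0 0 0 0 0.5;-0.121 0 0 0 0 0 0.5;-0.121 0 0 0 0 0 0.5;-0.121 0 0 0 0 0 0.5"

```text
time: 31.62
position: [0.6245, 0.2679, 0.122]
tool_rot: [-0.238, 0.667, 0.239, 0.664]
ft_force: [-0.1, 0.0, 0.0]
grip_width: 0.0436
```

Request:
play_rows:
  rows: "-0.121 0 0 0 0 0 0.5;-0.121 0 0 0 0 0 0.5;-0.121 0 0 0 0 0 0.5;-0.121 0 0 0 0 0 0.5;-0.121 0 0 0 0 0 0.5;-0.121 0 0 0 0 0 0.5;-0.117 0 0 0 0 0 0.5"

```text
time: 32.2
position: [0.6245, 0.2679, 0.122]
tool_rot: [-0.489, 0.511, 0.491, 0.509]
ft_force: [-0.1, -1.4, 0.1]
grip_width: 0.0435
```

Request:
play_rows:
  rows: "0 0 0 1 15 -27.8 0.5;0 0 0 1 15 -27.8 0.5;0 0 0 1 15 -27.8 0.5;0 0 0 1 15 -27.8 0.5;0 0 0 1 15 -27.8 0.5;0 0 0 1 15 -27.8 0.5;0 0 0 1 15 -27.8 0.5;0 0 0 1 15 -27.8 0.5"

```text
time: 32.87
position: [0.4937, 0.0506, 0.1148]
tool_rot: [-0.488, 0.512, 0.489, 0.511]
ft_force: [-0.0, -0.8, 0.2]
grip_width: 0.0437
```

Request:
play_rows:
  rows: "0 0 0 1 15 -27.8 0.5;0 0 0 1 15 -27.8 0.5;0 0 0 0 0 0 0.5;0 0 0 0 0 0 0.5;0 0 0 0 0 0 0.5"

```text
time: 33.28
position: [0.4633, -0.0024, 0.1135]
tool_rot: [-0.488, 0.512, 0.488, 0.511]
ft_force: [0.2, 0.6, -0.1]
grip_width: 0.0434
```

```bash
python3 go.py .4630 -.0024 .004 177.4; python3 -c "
from h import *
a=imaging.camera('side');f=lambda x,y,w,h,s:cv2.resize(a[y:y+h,x:x+w],None,fx=s,fy=s,interpolation=2)
cv2.imwrite('pics/s7.png',np.hstack([f(120,260,120,100,3),f(300,200,100,100,3)]))
for z in (.004,):
  for p in ([.4636,-.0024,.008],): print((w2p('side',p)-[300,200])*3+[360,0])"
```

```text
t 33.2833 pos [ 0.4633 -0.0024  0.1135] psi 177.33 down [-0.0005  0.0004 -1.    ] q [-0.2474  0.4991  1.9332  0.0005  0.7099 -1.772 ] w 0.0434 F [ 0.2015  0.5822 -0.0635]
turn -0.0012 shift 109.46825569828172 0.3087609486137046 0.007643753080190104
[493.45558416 200.25544365]
```

View pics/s7.png

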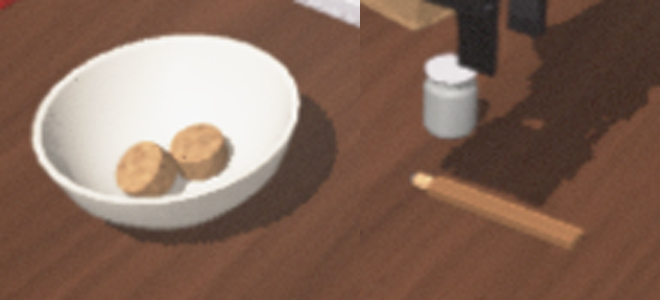

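Request:
play_rows:
  rows: "0 0 0 14 0 0 0.5;0 0 0 17 0 0 0.5;0 0 0 17 0 0 0.5;0 0 0 17 0 0 0.5;0 0 0 17 0 0 0.5;0 0 0 14 0 0 0.5;0 0 0 9 0 0 0.5;0 0 0 5 0 0 0.5"

```text
time: 34.0
position: [0.4633, -0.0015, 0.0027]
tool_rot: [-0.489, 0.511, 0.489, 0.511]
ft_force: [-0.6, -0.6, 0.2]
grip_width: 0.0435
```

Request:
play_rows:
  rows: "0 0 0 0 0 0 1;0 0 0 0 0 0 1;0 0 0 0 0 0 1;0 0 0 0 0 0 1;0 0 0 0 0 0 1;0 0 0 0 0 0 1;0 0 0 0 0 0 1;0 0 0 0 0 0 1"

```text
time: 34.67
position: [0.4636, -0.0027, 0.0045]
tool_rot: [-0.489, 0.511, 0.488, 0.512]
ft_force: [0.8, 0.3, 6.0]
grip_width: 0.0137
```

Request:
play_rows:
  rows: "0 0 0 0 0 0 1;0 0 0 0 0 0 1;0 0 0 -10 0 0 1;0 0 0 -15 0 0 1;0 0 0 -20 0 0 1;0 0 0 -25 0 0 1;0 0 0 -25 0 0 1;0 0 0 -15 0 0 1"

```text
time: 35.33
position: [0.4636, -0.0027, 0.1164]
tool_rot: [-0.489, 0.511, 0.488, 0.512]
ft_force: [-0.1, 0.4, -0.9]
grip_width: 0.014
```

```bash
python3 go.py .6455 .0141 .11 89.3
```

```text
t 35.3333 pos [ 0.4636 -0.0027  0.1164] psi 177.38 down [ 0.0023 -0.0006 -1.    ] q [-0.2476  0.4929  1.9323 -0.0001  0.714  -1.7726] w 0.014 F [-0.1265  0.4196 -0.9083]
turn 1.5373 shift 6.403501118028884 19.02057229646733 181.70141171234712
```

Request:
play_rows:
  rows: "0.118 0 0 0 0 0 1;0.118 0 0 0 0 0 1;0.118 0 0 0 0 0 1;0.118 0 0 0 0 0 1;0.118 0 0 0 0 0 1;0.118 0 0 0 0 0 1;0.118 0 0 0 0 0 1;0.118 0 0 0 0 0 1"

```text
time: 36.0
position: [0.4627, -0.0025, 0.1144]
tool_rot: [-0.201, 0.678, 0.201, 0.678]
ft_force: [-0.6, 0.7, -0.2]
grip_width: 0.0138
```

Request:
play_rows:
  rows: "0.118 0 0 0 0 0 1;0.118 0 0 0 0 0 1;0.118 0 0 0 0 0 1;0.118 0 0 0 0 0 1;0.121 0 0 0 0 0 1;0 0 0 0 0 0 1"

```text
time: 36.5
position: [0.4629, -0.0026, 0.1143]
tool_rot: [0.005, 0.707, -0.005, 0.707]
ft_force: [-0.5, -0.1, -0.2]
grip_width: 0.0134
```

Request:
play_rows:
  rows: "0 0 0 0 2.4 22.7 1;0 0 0 0 2.4 22.7 1;0 0 0 0 2.4 22.7 1;0 0 0 0 2.4 22.7 1;0 0 0 0 2.4 22.7 1;0 0 0 0 2.4 22.7 1;0 0 0 0 2.4 22.7 1;0 0 0 0 2.4 22.7 1"

```text
time: 37.17
position: [0.6455, 0.0146, 0.1141]
tool_rot: [0.003, 0.707, -0.003, 0.707]
ft_force: [-0.4, -0.6, -0.5]
grip_width: 0.0135
```

Request:
play_rows:
  rows: "0 0 0 10 0 0 1;0 0 0 20 0 0 1;0 0 0 20 0 0 1;0 0 0 15 0 0 1;0 0 0 0 0 0 1;0 0 0 0 0 0 1"

```text
time: 37.67
position: [0.6433, 0.0145, 0.048]
tool_rot: [0.004, 0.708, -0.004, 0.706]
ft_force: [-0.1, 0.4, 0.3]
grip_width: 0.0136
```

```bash
python3 go.py .6455 .0141 .008 89.3;  python3 -c "
from h import *
snap('side','s8.png',(190,180,330,290),5)
for p in ([.6455,-.0609,.016],[.6455,.0891,.016]): print((w2p('side',p)-[190,180])*5)"
```

```text
t 37.6667 pos [0.6433 0.0145 0.048 ] psi 89.41 down [-0.0036  0.0005 -1.    ] q [-0.1507  0.7743  1.5032 -0.0001  0.8677 -0.1403] w 0.0136 F [-0.0681  0.365   0.2602]
turn 0.0019 shift 39.97099300404578 -0.4228877676384768 2.184389140251124
[440.16644575 207.30609524]
[208.8190227  388.58202704]
```

View pics/s8.png

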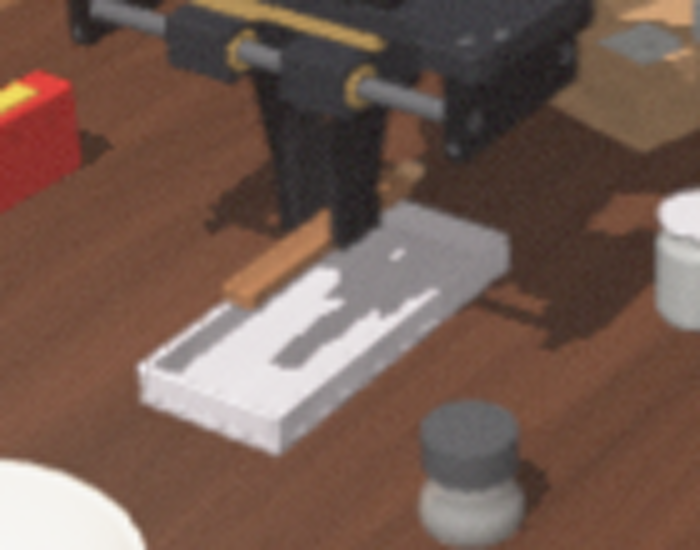

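Request:
play_rows:
  rows: "0 0 0 8 0 1.5 1;0 0 0 8 0 0 1;0 0 0 8 0 0 1;0 0 0 7 0 0 1;0 0 0 4 0 0 1;0 0 0 2.5 0 0 1;0 0 0 1.5 0 0 1;0 0 0 0 0 0 1"

```text
time: 38.38
position: [0.6463, 0.0144, 0.0095]
tool_rot: [0.004, 0.707, -0.004, 0.707]
ft_force: [0.8, 0.5, -0.1]
grip_width: 0.0135
```

Request:
play_rows:
  rows: "0 0 0 0 0 0 0.76;0 0 0 0 0 0 0.76;0 0 0 0 0 0 0.76;0 0 0 0 0 0 0.76;0 0 0 -3 0 0 0.76;0 0 0 -6 0 0 0.76;0 0 0 -12 0 0 0.76;0 0 0 -20 0 0 0.76"

```text
time: 39.05
position: [0.6451, 0.0146, 0.0505]
tool_rot: [0.004, 0.708, -0.004, 0.706]
ft_force: [0.5, -0.3, -0.5]
grip_width: 0.0205
```

Request:
play_rows:
  rows: "0 0 0 -20 0 0 0.7;0 0 0 -25 0 0 0.7;0 0 0 -30 0 0 0.7;0 0 0 -30 0 -20 0.7;0 0 0 -20 0 -30 0.7;0 0 0 -20 0 -40 0.7;0 0 0 0 0 -40 0.7;0 0 0 0 0 -20 0.7"

```text
time: 39.72
position: [0.4947, 0.0169, 0.1967]
tool_rot: [0.004, 0.707, -0.004, 0.707]
ft_force: [-0.7, -0.7, -0.7]
grip_width: 0.0261
```

```bash
python3 go.py .5 0.0141 .2 89.3;  python3 -c "
from h import *
a=imaging.camera('side')[140:350,110:400];b=imaging.camera('top')[130:290,140:520]
a=cv2.resize(a,None,fx=1.3,fy=1.3,interpolation=2);b=cv2.resize(b,None,fx=2,fy=2,interpolation=2)
a=cv2.copyMakeBorder(a,0,0,0,b.shape[1]-a.shape[1],0)
cv2.imwrite('pics/s9.png',np.vstack([a,b]))"
```

```text
t 39.7167 pos [0.4947 0.0169 0.1967] psi 89.35 down [-0.001 -0.    -1.   ] q [-0.1919  0.3911  1.7807 -0.0002  0.9708 -0.1804] w 0.0261 F [-0.6951 -0.671  -0.6574]
turn 0.0008 shift -3.2768144574875366 -2.726132470834499 5.339120540878299
```

View pics/s9.png

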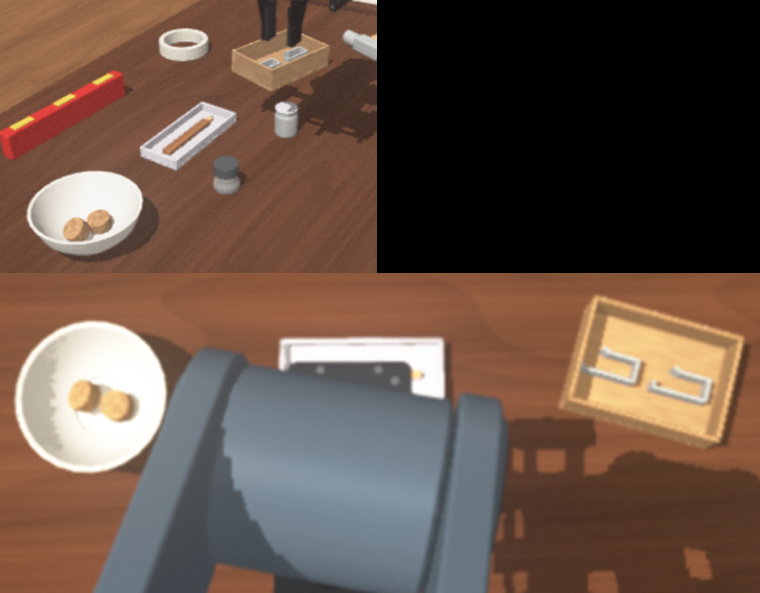

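```bash
python3 -c "
from h import *
snap('side','s10.png',(205,205,345,300),5)
for p in ([.534,.0843,0],[.5325,-.0718,0]): print((w2p('side',p)-[205,205])*5)"
```

```text
[400.08391515 390.45431968]
[622.99239723 182.82846194]
```

View pics/s10.png

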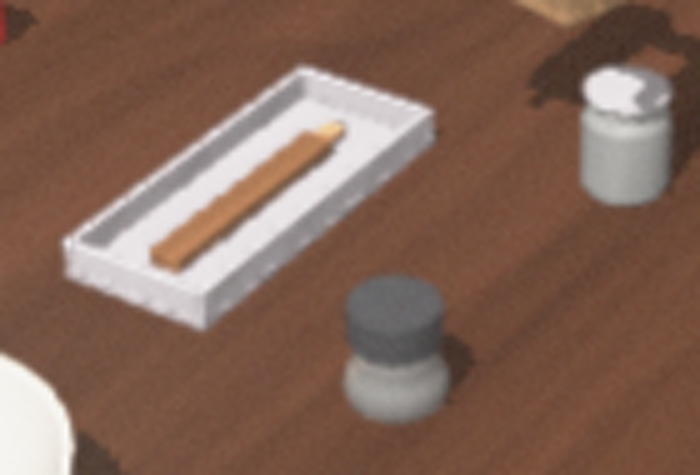

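The pencil lies flat in the middle of the tray, from (155,260) to (345,130). The jar and tin are upright in their places.

```bash
python3 -c "
from rig import robot
print(robot.hand_in())"
```

```text
the job is handed in; nothing more can be done
None
```

The sorting is done and handed in at about 40 s of the 120 s, in the order asked: both hooks into the box, then both bumpers into the bowl, then the pencil into the tray.

- **Hooks, bumpers and pencil:** the last pictures show both hooks lying end to end inside the box, and the pencil flat on the tray floor clear of the walls. Both bumpers are in the bowl, one of them tilted against the bowl's slope.
- **Jar and tin:** both are upright where they were, and the gripper was empty and about 0.2 m above the table at hand-in.
- **Forces:** the readings I took at the wrist stayed under about 7 N. The highest came when the fingertips touched the table while closing.
- **Disagreement:** the top and side cameras differed by about 2–3 mm on the pencil and the tray. That was within the jaw and tray clearances.

No check failed, and hand-in gave no verdict.

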